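Open the combination lock of the takings box

TASK

Unlock the blue takings box: turn the left dial clockwise to 2 and the right dial anticlockwise to 7. The lock has slipped with wear, so each catch now lies a little past its number, before or about at the next one: turn slowly on past the number until you feel the dial come up against its catch, and do not force it. Then draw the red-capped bolt fully towards the front of the box and let go, gripping gently throughout and leaving the things around alone.

Things in the scene. Friction and masses are not known exactly. Their poses are not given: they have to be found in the camera images.
- lock_box: Blue steel box 140 (x) x 250 (y) x 56 mm, fixed. Origin: centre of underside; lock panel (top) at z +56; +x is its back, -x its front (hinges), +y its left. White dial plates, 40 mm radius, at x +8, y +73 (left) and -73 (right): numbers 0 to 9 clockwise from above, 0.628 rad apart, 0 towards box +x. Bolt post at x -22, y 0 when locked; 30 mm slot in front of it.
- dial_left (a joint): Pointer angle of the left dial, rad: number n at 0.6283 n, clockwise from above, range -0.35 to 5.95. Catch past 2 (1.257), at 1.38 to 1.91; it drops in unseen as the dial turns clockwise past it. Free drag 0.25 N m (felt as 0.05 to 0.37). Caught, it is held both ways, torque rising by up to 8 N m/rad: let go at 0.43 to 0.5 N m (over 0.6 forces the lock); it stays caught.
- dial_left_grip (a point): On the left dial's axis 20 mm above the panel: grip height of its black bar knob (42 mm long, 12 thick, top 32 mm above the panel, on a round foot of 20 mm radius whose top is 3 mm above the panel). The bar lies along the point's x axis; its +x end, with the white line, is the pointer. A grip of about 25 N holds it; a light one slips.
- dial_right (a joint): Pointer angle of the right dial, rad: number n at 0.6283 n, clockwise from above, range -0.35 to 5.95. Catch past 7 (4.398), at 4.28 to 3.75; it drops in unseen as the dial turns anticlockwise past it. Free drag 0.25 N m (felt as 0.05 to 0.37). Caught, it is held both ways, torque rising by up to 8 N m/rad: let go at 0.43 to 0.5 N m (over 0.6 forces the lock); it stays caught.
- dial_right_grip (a point): On the right dial's axis 20 mm above the panel: grip height of its black bar knob (42 mm long, 12 thick, top 32 mm above the panel, on a round foot of 20 mm radius whose top is 3 mm above the panel). The bar lies along the point's x axis; its +x end, with the white line, is the pointer. A grip of about 25 N holds it; a light one slips.
- bolt (a joint): How far the bolt is drawn, m: 0 locked, 0.030 fully drawn (rigid stop), towards the box's -x. Free, it slides with about 2.5 N; while either dial is off its catch it stops dead after 1.5 mm. It stays where it is left.
- bolt_grip (a point): On the axis of the bolt's upright round post, 20 mm above the lock panel: grip height. Post 14 mm in diameter, its red top 5 mm included; top 33 mm above the panel.
- pin_tin: Teal round tin, 60 x 60 x 21 mm, loose; leave alone. Origin: centre of its underside.
- stapler: Black stapler, 33 x 136 x 43 mm, loose; leave alone. Origin: centre of its underside.
- ticket_pad: Yellow pad, 131 x 69 x 12 mm, loose; leave alone. Origin: centre of its underside.
- key_tag: Keys with a yellow tag, 43 x 100 x 5 mm, loose; leave alone. Origin: centre of its underside.

How it is judged:
On the way:
1. both dials stand at or a little past their numbers (left 2, right 7), the bolt still home (value of joint dial_left between 1.2 and 2.05 rad and value of joint dial_right between 3.6 and 4.45 rad and value of joint bolt below 0.006 m), for 0.1 s.
At the end, for the whole second after the job is handed in: The bolt stands at least 26 of its 30 mm drawn and at rest, and the dials still stand at their catches (left between 2 and 1.3 steps past it, clockwise; right between 7 and 1.3 steps past it, anticlockwise) (value of joint bolt above 0.026 m and velocity of joint bolt below 0.005 m/s and value of joint dial_left between 1.2 and 2.05 rad and value of joint dial_right between 3.6 and 4.45 rad); the robot touches nothing.
It fails at once if a dial is forced: pressed against its catch with more than 15 N (about 0.36 N m at the dial beyond its drag) (contact force between lock_box and dial_left above 15 N or contact force between lock_box and dial_right above 15 N).
It fails at once if the fingers squeeze or press the box, a dial or the bolt with more than 120 N in all (contact force between the fingers and lock_box above 120 N).
It fails at once if the pin tin, stapler, ticket pad or key tag is shifted by more than 20 mm (distance of any of pin_tin, stapler, ticket_pad, key_tag from where it was at the start of the episode above 0.02 m).
It also fails if it takes over 72 s, if anything falls off the work surface, if the arm or the gripper's body presses on something with over 40 N, if the wrist force passes 120 N, or if a joint passes its speed limit or range.

ROBOT

A 7-joint arm with a two-finger parallel gripper is mounted at the origin on a cart in front of the work surface, level with it; the furniture and walls round the work are solid. World frame = base frame: x ahead of the robot, y to its left, z up, the work surface at z = 0. Lengths are in m, angles in rad, forces in N, time in s.
With the tool pointing down it reaches from about 0.4 to 0.9 m from the base axis. Payload 5.6 kg.
Tool frame: the origin (TCP) lies between the finger pads; the fingertips stand 25 mm ahead of it and the grasp point (between the pads) lies 6 mm ahead of it; z points along the fingers, y is the line along which they close (so a half turn about z gives the same grasp; the last joint's range is limited). The gripper opens to 92 mm and grips with 3 to 60 N. Pads are 20 mm wide; open, the fingers measure 128 mm over their backs; the gripper's body (75 mm by 189 mm) begins 69 mm behind the grasp point.
Start: joints at [1.069, 0.468, -0.012, 1.603, 0.006, 1.071, -0.056], TCP at [0.288, -0.583, 0.24] pointing down, gripper open.
Joint ranges: [-2.53, 2.53], [-0.31, 2.02], [-1.57, 1.55], [0.28, 2.44], [-1.29, 4.43], [0.15, 1.84], [-2.92, 2.92]. Speed limits (rad/s): [2.57, 2.57, 3.14, 3.14, 3.14, 3.14, 3.14].

INTERFACE

Orientations are given as a 3x3 rotation matrix whose columns are the frame's x, y, z axes.
In Python, from bench import manip, imaging gives the robot as it stands.
- The arm moves only by the tool send_rows, never from a script. Its argument "rows" is text: rows parted by semicolons, each of 7 numbers parted by spaces: the turn, a rotation vector about the tool's x, y, z in units of 6 degrees (1.0 is 6 degrees), then the shift along the tool's x, y, z in units of 60 mm (1.0 is 60 mm), then the finger opening in mm, from 0 to 91.9. A call has 1 to 8 rows; each row shifts and turns the commanded pose from where the row before left it, along the tool's axes as they then stand; what a row does not reach is not made up. A row lasts 1/8 s, in which the tool goes at most 62.5 mm and 10.7 degrees, less where a joint would pass 70% of its speed; a pose out of reach is approached as far as the arm can. A call is refused whole if a number of a shift passes 1 or a number of a turn 1, either way. A call with a gripper value outside its range is refused whole. The fingers move at their own pace and stop on an object; "force" is the grip in N (left out, the last holds). Time passes only in rows, so rows that do not move let the fingers close. It gives the time, the measured TCP pose, the force, the opening and the grip force at its end, in the units of the state.
- manip.sense(): the state, without advancing time (a new reading comes with each control period).
- imaging.snapshot(name): name is "side" or "top"; returns the picture (400x640x3 uint8, blue, green, red); there is no depth.
- imaging.camera_model(name): a dict with "fx", "fy", "cx", "cy" (pixels), "k1" (the pictures are not rectified: a ray, as slopes to the right and down, at radius r is drawn at 1 + k1 r^2 times it, then the intrinsics apply), "position" and "orientation" of the camera in the world. Camera axes: x right, y down, z forward; pixel columns grow to the right and rows downward; lengths in m; the calibration is good to about 2 mm. A picture is of the moment at which its call begins. camera_model takes no time and is no camera call.
- manip.job_done(): hands the job in; it is judged then, once.
The state is a dict: "t": time; "joint_positions": joint angles; "qvel": joint speeds; "joint_efforts": joint torques, N m; "position": TCP position; "tcp_rot": TCP orientation; "wrist_force": force on the tool from outside, world axes, zero at the start; "ft_torque": the same for the moment, N m; "gripper_width": opening from 0.0 (shut) to 1.0 (fully open); "finger_force": force on a finger pad.
Only numpy, scipy, OpenCV 4.12 (cv2) and the standard library are available. Lean on these libraries where they do the work, as an engineer would, in place of code of your own. Each camera call takes 0.05 s, during which the arm holds its last target. There are 200 camera calls.

## Working session

There is one attempt and no reset: what is moved stays moved. The work goes in short steps, Python scripts to look and compute and a tool call to move; the robot and the scene stay as the last step left them, time stands still between calls to the robot, and variables do not carry over. Pictures are saved under pics/ and viewed, at most 10 in all, crops included, and the job is handed in when it is done.

Besides the shell and the picture viewer there is one more tool, called after "Call:" as name(argument=value, ...), one argument or row to a line, values as JSON. send_rows: Moves the arm, as the interface text tells. Its arguments: {"type":"object","properties":{"rows":{"type":"string"},"force":{"type":"number"}},"required":["rows"]}

```bash
mkdir -p pics; python3 - <<'E'
from bench import manip, imaging
import cv2,numpy as np
for n in("top","side"):
    cv2.imwrite(f"pics/{n}0.png",imaging.snapshot(n)); m=imaging.camera_model(n); print(n,m)
s=manip.sense(); print(s)
E
```

```text
top {'fx': 448.7420666418449, 'fy': 448.7420666418449, 'cx': 319.97317964534864, 'cy': 197.12577405426518, 'k1': 0.017557954006121358, 'position': array([0.30134967, 0.07597825, 1.3559654 ]), 'orientation': array([[-0.07636628, -0.97678788,  0.20013401],
       [-0.99707907,  0.07506056, -0.0141154 ],
       [-0.00123442, -0.20062738, -0.97966685]])}
side {'fx': 508.3060243008414, 'fy': 508.3060243008414, 'cx': 313.20896488174236, 'cy': 196.155499111913, 'k1': -0.07083064081307201, 'position': array([-0.01501707,  1.04084564,  1.02875232]), 'orientation': array([[-0.86774415, -0.31055138,  0.38804372],
       [-0.49662789,  0.57243679, -0.65243916],
       [-0.01951462, -0.7588636 , -0.65095715]])}
{'t': 0.1, 'joint_positions': array([ 1.06901611,  0.46828295, -0.01160528,  1.60351123,  0.00599701,
        1.0714506 , -0.05629497]), 'qvel': array([ 0.00106793, -0.00304239,  0.00015828, -0.00433232, -0.00101925,
        0.00121439,  0.00041391]), 'joint_efforts': array([ 1.09033292e-03, -5.21647310e+01, -1.21495791e-02, -2.44364065e+01,
       -5.67227905e-02,  1.41045052e-02,  6.77566368e-05]), 'position': array([ 0.2875812 , -0.58237214,  0.238748  ]), 'tcp_rot': array([[ 8.96619329e-01,  4.42801437e-01, -8.15912297e-04],
       [ 4.42802174e-01, -8.96618249e-01,  1.39679722e-03],
       [-1.13058039e-04, -1.61368313e-03, -9.99998692e-01]]), 'wrist_force': array([ 0.41182794, -0.20558859,  0.42341358]), 'ft_torque': array([-0.0403166 ,  0.03616684,  0.04524175]), 'finger_force': 0.0, 'gripper_width': 0.9970523345203872}
```

View pics/top0.png

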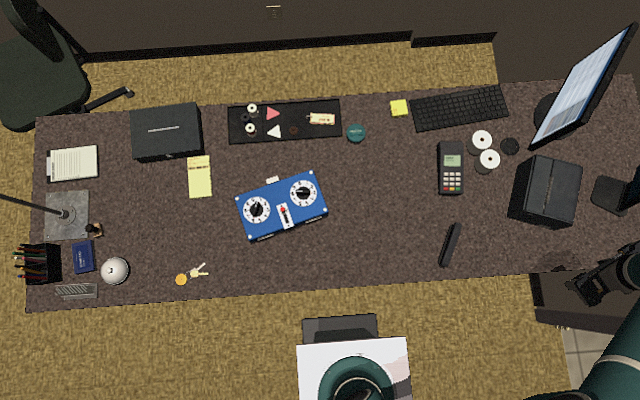

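View pics/side0.png

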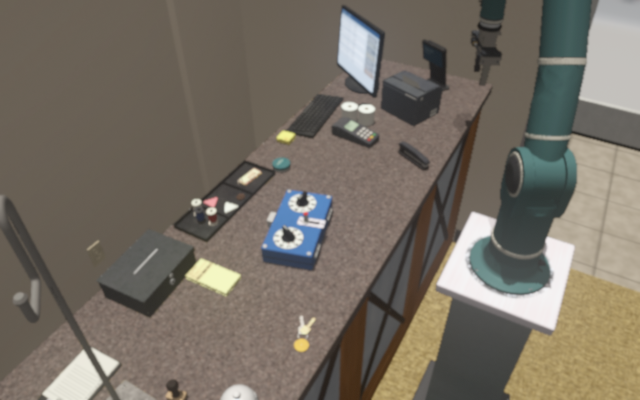

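The top view shows the blue box at about (282,206), with dials at (257,209) and (303,193) and the red bolt at (284,211). I'll crop both views for detail.

```bash
python3 - <<'E'
import cv2,numpy as np
a=cv2.imread("pics/top0.png")[165:245,230:335]; b=cv2.imread("pics/side0.png")[185:270,258:340]
a=cv2.resize(a,None,fx=7,fy=7,interpolation=cv2.INTER_CUBIC)
b=cv2.resize(b,None,fx=7,fy=7,interpolation=cv2.INTER_CUBIC)
cv2.imwrite("pics/a.png",a);cv2.imwrite("pics/b.png",b)
E
cat > h.py <<'E'
import numpy as np,cv2
from bench import manip,imaging
M={n:imaging.camera_model(n) for n in("top","side")}
def proj(n,P):
    m=M[n];p=(np.asarray(P)-m["position"])@m["orientation"];s=p[...,:2]/p[...,2:]
    s=s*(1+m["k1"]*(s**2).sum(-1,keepdims=True));return s*[m["fx"],m["fy"]]+[m["cx"],m["cy"]]
def back(n,px,z):
    m=M[n];d=(np.asarray(px,float)-[m["cx"],m["cy"]])/[m["fx"],m["fy"]];s=d.copy()
    for _ in range(9): s=d/(1+m["k1"]*(s**2).sum(-1,keepdims=True))
    r=np.concatenate([s,np.ones(s.shape[:-1]+(1,))],-1)@m["orientation"].T
    return m["position"]+r*((z-m["position"][2])/r[...,2:])
E
```

```text
(no output)
```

View pics/a.png

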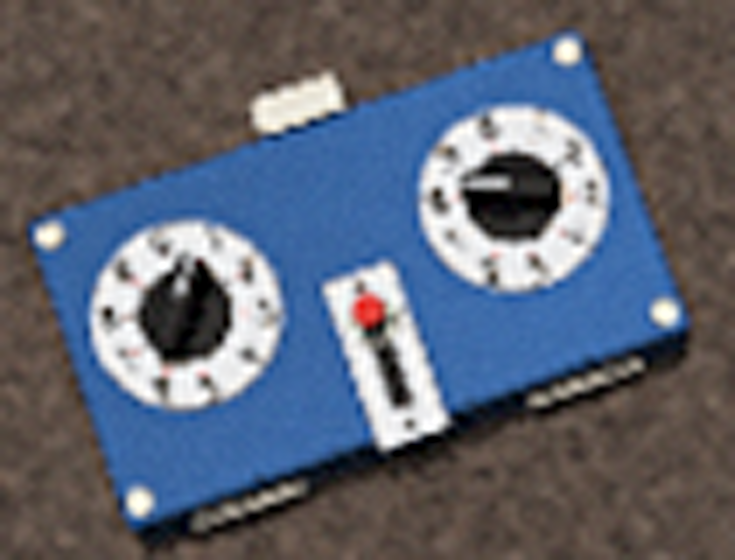

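View pics/b.png

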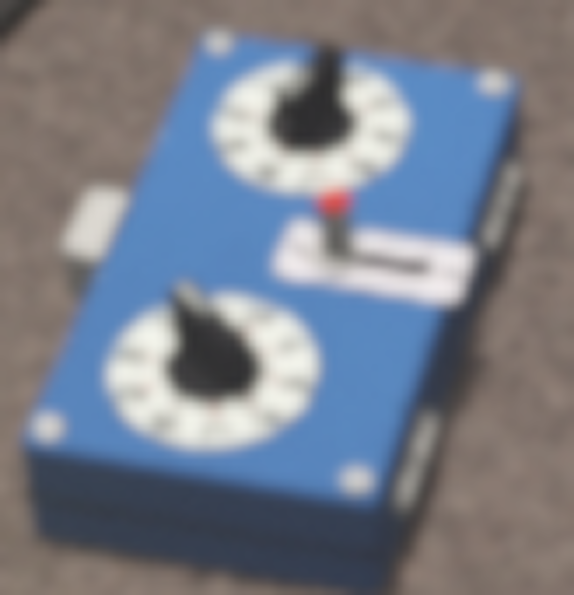

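Top crop: plates at (187,315) and (514,199), pointer tips at (182,258) and (463,184). The left pointer stands near 0 and the right near 8–9. Next I fit the box pose using both views.

```bash
python3 - <<'E'
from h import *
from scipy.optimize import least_squares
f=lambda p,o:(np.array(p,float)+.5)/7-.5+o
T=f([[32,226],[583,33],[690,325],[130,525],[187,315],[514,199],[370,310]],[230,165])
S=f([[27,445],[200,35],[522,75],[385,515],[213,371],[312,126],[335,203]],[258,185])
L=np.array([[70,125,56],[70,-125,56],[-70,-125,56],[-70,125,56],[8,73,56],[8,-73,56],[-22,0,89]])/1e3
def tw(p,l): c,s=np.cos(p[2]),np.sin(p[2]); return l@np.array([[c,s,0],[-s,c,0],[0,0,1]])+[p[0],p[1],0]
w=np.array([.5]*4+[1]*3)[:,None]
def go(t,s): return least_squares(lambda p:np.r_[(t*(proj("top",tw(p,L))-T)*w).ravel(),(s*(proj("side",tw(p,L))-S)*w).ravel()],[.5,.1,.2]).x
for t,s in((1,1),(1,0),(0,1)): print(go(t,s))
p=go(1,1)
print((proj("top",tw(p,L))-T).round(1).tolist(),(proj("side",tw(p,L))-S).round(1).tolist())
for k in(4,5,6): print(tw(p,L)[k])
for nm,i,n,o,pts in(("L",4,"top",[230,165],[[182,258],[183,285]]),("R",5,"top",[230,165],[[463,184],[505,183]]),("L",4,"side",[258,185],[[183,290]]),("R",5,"side",[258,185],[[326,48]])):
    q=back(n,f(pts,o),.087); d=q-tw(p,L)[i]
    print(nm,n,(d[:,:2]*1e3).round(1).tolist(),[(p[2]-np.arctan2(e[1],e[0]))%6.2832 for e in d])
print(tw(p,L)[:4].round(3).tolist(),back("top",[[450,245],[200,177],[190,275],[356,133],[440,105]],.02).round(3).tolist())
E
```

```text
[0.55311524 0.17424333 0.27728335]
[0.55569429 0.17393231 0.2713157 ]
[0.54998302 0.17596181 0.28162216]
[[-1.2, 0.4], [-0.4, -0.4], [0.7, 1.2], [-0.2, 2.1], [0.1, 1.1], [0.1, 0.8], [-0.2, 0.8]] [[-1.8, -0.8], [-0.1, -1.3], [-0.5, -0.4], [-1.6, -2.1], [-0.4, -0.2], [-0.6, -0.2], [-0.6, -1.5]]
[0.54082636 0.24664487 0.056     ]
[0.58079295 0.10622168 0.056     ]
[0.53195558 0.16822096 0.089     ]
L top [[21.4, -3.0], [10.0, -2.9]] [np.float64(0.4182426922440807), np.float64(0.5588082967266117)]
R top [[3.6, 20.1], [2.7, 2.7]] [np.float64(5.169070095157507), np.float64(5.775361260244295)]
L side [[14.0, -5.9]] [np.float64(0.6782921168520473)]
R side [[-1.1, -15.0]] [np.float64(1.9204356828615279)]
[[0.586, 0.314, 0.056], [0.655, 0.073, 0.056], [0.52, 0.035, 0.056], [0.452, 0.275, 0.056]] [[0.4, -0.317, 0.02], [0.665, 0.418, 0.02], [0.371, 0.454, 0.02], [0.77, -0.071, 0.02], [0.842, -0.345, 0.02]]
```

```bash
cat > sil.py <<'E'
from h import *
def hull(pts,o,sh,k): 
    m=np.zeros(sh,np.uint8);cv2.fillConvexPoly(m,cv2.convexHull(((pts-o+.5)*k).astype(np.int32)),1);return m
def score(img,n,c,psi,k=4):
    o=proj(n,np.array([[c[0],c[1],.056]]))[0].round()-20
    I=cv2.resize(img[int(o[1]):int(o[1])+40,int(o[0]):int(o[0])+40],None,fx=k,fy=k,interpolation=cv2.INTER_CUBIC)
    g=I.max(2); sh=g.shape
    a=np.linspace(0,6.28,40); circ=lambda r,z:np.c_[c[0]+r*np.cos(a),c[1]+r*np.sin(a),0*a+z]
    plate=hull(proj(n,circ(.039,.057)),o,sh,k)
    u=np.array([np.cos(psi),np.sin(psi)]);v=np.array([-u[1],u[0]])
    bar=[[*(c+s*.021*u+t*.006*v),z] for s in(1,-1) for t in(1,-1) for z in(.059,.088)]
    m=hull(proj(n,np.array(bar)),o,sh,k)|hull(proj(n,np.r_[circ(.02,.056),circ(.02,.059)]),o,sh,k)
    d=(g<105)&((plate|m)>0)
    return (d&(m>0)).sum()/(d|(m>0)).sum()
def best(img,n,c0,yaw,r=4):
    R=[(score(img,n,np.array(c0)+[dx/1e3,dy/1e3],yaw-th),th,dx,dy) for th in np.arange(0,3.1416,.0785) for dx in range(-r,r+1,2) for dy in range(-r,r+1,2)]
    return sorted(R)[::-1][:4]
E
python3 - <<'E'
from sil import *
for n in("top","side"):
    im=cv2.imread(f"pics/{n}0.png")
    for nm,c in(("L",(.541,.2465)),("R",(.581,.106))): print(n,nm,np.round(best(im,n,c,.277),3).tolist())
E
```

```text
top L [[0.773, 1.099, 2.0, 2.0], [0.77, 0.864, 2.0, 2.0], [0.769, 0.785, 2.0, 2.0], [0.767, 0.628, 2.0, 0.0]]
top R [[0.76, 1.806, 2.0, 2.0], [0.759, 1.884, 2.0, 2.0], [0.758, 1.727, 2.0, 2.0], [0.757, 1.806, 2.0, 0.0]]
side L [[0.581, 1.099, 2.0, 2.0], [0.58, 1.178, 4.0, 0.0], [0.58, 1.099, 2.0, 0.0], [0.58, 1.178, 2.0, 2.0]]
side R [[0.621, 1.413, -4.0, -4.0], [0.615, 1.334, -4.0, -4.0], [0.612, 1.492, -4.0, -4.0], [0.61, 1.413, -4.0, -2.0]]
```

```bash
python3 - <<'E'
from h import *
rows=[];k=7;w=10
for n in("top","side"):
    im=cv2.imread(f"pics/{n}0.png")
    for c,ths in(((.541,.2465),(.35,.55,.75,.95)),((.581,.106),(4.8,5.0,5.2,5.4))):
        o=proj(n,np.array([[*c,.075]]))[0].round().astype(int)-w
        I=cv2.convertScaleAbs(cv2.resize(im[o[1]:o[1]+2*w,o[0]:o[0]+2*w],None,fx=k,fy=k,interpolation=cv2.INTER_CUBIC),alpha=1.8)
        t=[I]
        for th in ths:
            J=I.copy();p=.277-th;u=np.array([np.cos(p),np.sin(p)]);v=np.array([-u[1],u[0]])
            q=proj(n,np.array([[*(np.array(c)+a*.021*u+b*.006*v),.088] for a,b in((1,1),(-1,1),(-1,-1),(1,-1),(0,-1),(0,1),(1,1))]))
            cv2.polylines(J,[((q-o+.5)*k).astype(np.int32)],False,(0,255,0),1);t.append(J)
        rows.append(np.hstack(t))
cv2.imwrite("pics/c.png",np.vstack(rows))
E
```

```text
(no output)
```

View pics/c.png

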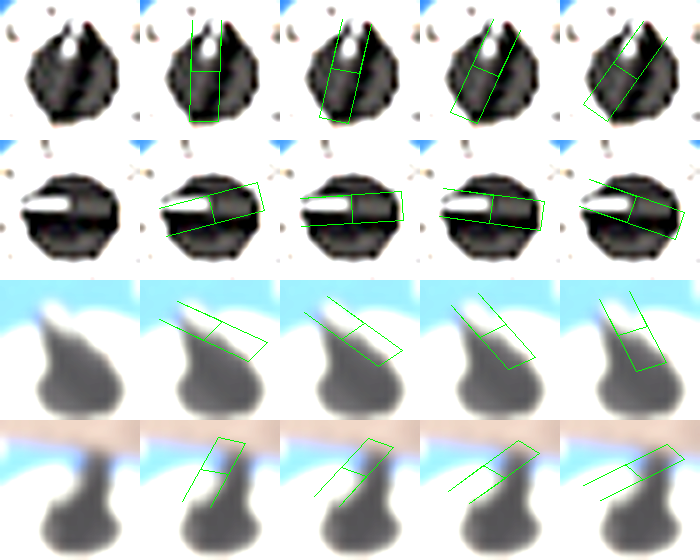

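The top view gives left pointer ≈0.5 rad and right ≈5.05 rad. The pose is (0.555, 0.174, yaw 0.275), and both camera views agree within calibration. I'll do the right dial first because it needs less wrist turn.

```bash
cat > t.py <<'E'
from h import *
from scipy.spatial.transform import Rotation as R
P=np.array([.555,.174]);YAW=.275
def loc(x,y): c,s=np.cos(YAW),np.sin(YAW); return P+[c*x-s*y,s*x+c*y]
PT={"R":loc(.008,-.073),"L":loc(.008,.073),"B":loc(-.022,0)}
def go(x,y,z,psi):
    s=manip.sense();A=s["tcp_rot"]
    B=np.array([[np.cos(psi),np.sin(psi),0],[np.sin(psi),-np.cos(psi),0],[0,0,-1]])
    print("turn",(np.degrees(R.from_matrix(A.T@B).as_rotvec())/6).round(2),"shift",(A.T@(np.array([x,y,z])-s["position"])/.06).round(2),"shift in target frame",(B.T@(np.array([x,y,z])-s["position"])/.06).round(2))
def st(D=None):
    s=manip.sense();A=s["tcp_rot"];y=np.arctan2(A[1,0],A[0,0])
    print("t",s["t"],s["position"].round(4),"yaw",round(y,4),"tilt",A[:2,2].round(4),"F",s["wrist_force"].round(2),"M",s["ft_torque"].round(3),"w",round(s["gripper_width"]*91.9,1),"ff",round(s["finger_force"],1),"j7",s["joint_positions"][6].round(2))
E
python3 -c "
from t import *
print(PT);st();go(*PT['R'],.2,1.508)"
```

```text
{'R': array([0.58252233, 0.10591534]), 'L': array([0.54287648, 0.24642941]), 'B': array([0.53382665, 0.16802597])}
t 0.1 [ 0.2876 -0.5824  0.2387] yaw 0.4587 tilt [-0.0008  0.0014] F [ 0.41 -0.21  0.42] M [-0.04   0.036  0.045] w 91.6 ff 0.0 j7 -0.06
turn [-1.000e-02 -1.000e-02 -1.002e+01] shift [ 9.49 -8.11  0.66] shift in target frame [11.76  4.19  0.65]
```

Call:
send_rows(
  rows="0 0 0 .59 -.51 0 40;0 0 0 .59 -.51 0 40;0 0 0 .59 -.51 0 40;0 0 0 .59 -.51 0 40;0 0 0 .59 -.51 0 40;0 0 0 .59 -.51 0 40;0 0 0 .59 -.51 0 40;0 0 0 .59 -.51 0 40",
  force=25,
)

```text
t: 1.1
position: [0.4336, -0.2364, 0.2394]
tcp_rot: [[0.897, 0.443, -0.0], [0.443, -0.897, 0.0], [-0.0, -0.0, -1.0]]
wrist_force: [0.4, -0.6, -0.1]
gripper_width: 0.438
finger_force: 0.0
```

Call:
send_rows(
  rows="0 0 0 .59 -.51 0 40;0 0 0 .59 -.51 0 40;0 0 0 .59 -.51 0 40;0 0 0 .59 -.51 0 40;0 0 0 .59 -.51 0 40;0 0 0 .59 -.51 0 40;0 0 0 .59 -.51 0 40;0 0 0 .59 -.51 0 40",
)

```text
t: 2.1
position: [0.5791, 0.1082, 0.2392]
tcp_rot: [[0.897, 0.443, -0.001], [0.443, -0.897, -0.0], [-0.001, 0.0, -1.0]]
wrist_force: [-0.4, 0.2, -0.2]
gripper_width: 0.437
finger_force: 0.0
```

Call:
send_rows(
  rows="0 0 -1 0 0 0 40;0 0 -1 0 0 0 40;0 0 -1 0 0 0 40;0 0 -1 0 0 0 40;0 0 -1 0 0 0 40;0 0 -1 0 0 0 40;0 0 -1 0 0 0 40;0 0 -1 0 0 0 40",
)

```text
t: 3.1
position: [0.5786, 0.1068, 0.2391]
tcp_rot: [[0.268, 0.964, -0.001], [0.964, -0.268, -0.0], [-0.0, -0.001, -1.0]]
wrist_force: [-0.7, -0.7, -0.3]
gripper_width: 0.437
finger_force: 0.0
```

Call:
send_rows(
  rows="0 0 -1 0 0 0 40;0 0 -1 0 0 0 40;0 0 0 0 0 0 40;0 0 0 0 0 0 40",
)

```text
t: 3.6
position: [0.5788, 0.1068, 0.2393]
tcp_rot: [[0.067, 0.998, -0.0], [0.998, -0.067, -0.0], [-0.0, -0.0, -1.0]]
wrist_force: [0.2, -0.2, 0.7]
gripper_width: 0.437
finger_force: 0.0
```

```bash
python3 -c "
from t import *
st();go(*PT['R'],.13,1.508)
cv2.imwrite('pics/d.png',np.hstack([cv2.resize(imaging.snapshot('top')[150:260,220:350],(390,330)),cv2.resize(imaging.snapshot('side')[130:280,230:380],(330,330))]))"
```

```text
t 3.6 [0.5788 0.1068 0.2393] yaw 1.504 tilt [-0.0004 -0.0001] F [ 0.2  -0.21  0.7 ] M [-0.044 -0.043  0.02 ] w 40.2 ff 0.0 j7 -0.53
turn [-0.    0.   -0.04] shift [-0.01  0.06  1.82] shift in target frame [-0.01  0.06  1.82]
```

View pics/d.png

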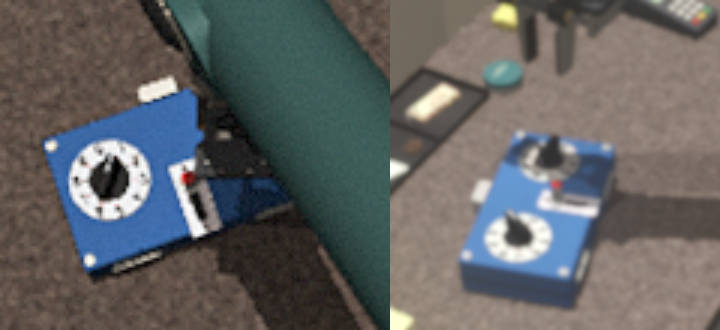

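The picture shows the gripper above the right dial with nothing in the way, so I descend.

Call:
send_rows(
  rows="0 0 0 0 .06 .5 40;0 0 0 0 0 .5 40;0 0 0 0 0 .4 40;0 0 0 0 0 .3 40;0 0 0 0 0 .3 40;0 0 0 0 0 .2 40;0 0 0 0 0 .2 40;0 0 0 0 0 .08 40",
)

```text
t: 4.7
position: [0.5823, 0.1067, 0.0901]
tcp_rot: [[0.065, 0.998, -0.001], [0.998, -0.065, -0.0], [-0.0, -0.001, -1.0]]
wrist_force: [0.5, 0.1, 0.2]
gripper_width: 0.432
finger_force: 0.0
```

Call:
send_rows(
  rows="0 0 0 0 0 0 40;0 0 0 0 0 0 40",
)

```text
t: 4.95
position: [0.5828, 0.1068, 0.0912]
tcp_rot: [[0.065, 0.998, 0.001], [0.998, -0.065, 0.0], [0.0, 0.001, -1.0]]
wrist_force: [-0.0, -0.1, 0.3]
gripper_width: 0.437
finger_force: 0.0
```

```bash
python3 -c "
from t import *
st();go(*PT['R'],.09,1.508)"
```

```text
t 4.95 [0.5828 0.1068 0.0912] yaw 1.5059 tilt [0.0008 0.0001] F [-0.04 -0.12  0.3 ] M [-0.013 -0.106  0.027] w 40.2 ff 0.0 j7 -0.63
turn [ 0.01 -0.   -0.02] shift [-0.02 -0.    0.02] shift in target frame [-0.02 -0.    0.02]
```

Now close gently at 25 N.

Call:
send_rows(
  rows="0 0 0 0 0 .02 30;0 0 0 0 0 0 20;0 0 0 0 0 0 14;0 0 0 0 0 0 8;0 0 0 0 0 0 8;0 0 0 0 0 0 8",
  force=25,
)

```text
t: 5.7
position: [0.583, 0.1067, 0.0897]
tcp_rot: [[0.065, 0.998, 0.001], [0.998, -0.065, 0.0], [0.0, 0.001, -1.0]]
wrist_force: [2.0, 0.4, -1.0]
gripper_width: 0.128
finger_force: 25.0
```

```bash
python3 -c "
from t import *
st();print(manip.sense()['joint_efforts'].round(2))"
```

```text
t 5.7 [0.583  0.1067 0.0897] yaw 1.5059 tilt [0.0011 0.0001] F [ 1.99  0.36 -1.05] M [-0.036 -0.604  0.058] w 11.7 ff 25.0 j7 -0.63
[-3.000e-01 -5.119e+01 -7.700e+00 -1.690e+01 -4.100e-01  6.400e-01
 -5.000e-02]
```

Call:
send_rows(
  rows="0 0 -.2 0 0 0 8;0 0 -.3 0 0 0 8;0 0 -.3 0 0 0 8;0 0 -.3 0 0 0 8;0 0 -.3 0 0 0 8;0 0 -.3 0 0 0 8;0 0 -.3 0 0 0 8;0 0 -.3 0 0 0 8",
)

```text
t: 6.7
position: [0.5828, 0.1067, 0.0897]
tcp_rot: [[-0.177, 0.984, 0.001], [0.984, 0.177, 0.0], [-0.0, 0.001, -1.0]]
wrist_force: [4.0, -0.2, -0.8]
gripper_width: 0.126
finger_force: 25.0
```

```bash
python3 -c "
from t import *
st()"
```

```text
t 6.7 [0.5828 0.1067 0.0897] yaw 1.7487 tilt [0.0007 0.0001] F [ 3.96 -0.18 -0.8 ] M [-0.076 -1.275 -0.405] w 11.5 ff 25.0 j7 -0.43
```

Call:
send_rows(
  rows="0 0 -.3 0 .01 0 8;0 0 -.3 0 0 0 8;0 0 -.3 0 0 0 8;0 0 -.3 0 0 0 8;0 0 -.3 0 0 0 8;0 0 -.3 0 0 0 8;0 0 -.3 0 0 0 8;0 0 -.3 0 0 0 8",
)

```text
t: 7.7
position: [0.5827, 0.1067, 0.0896]
tcp_rot: [[-0.416, 0.909, -0.001], [0.909, 0.416, -0.001], [-0.0, -0.001, -1.0]]
wrist_force: [-0.1, -1.2, 5.3]
gripper_width: 0.128
finger_force: 25.1
```

```bash
python3 -c "
from t import *
st()"
```

```text
t 7.7 [0.5827 0.1067 0.0896] yaw 2.0001 tilt [-0.0007 -0.0005] F [-0.14 -1.23  5.33] M [-0.423 -0.106 -0.346] w 11.8 ff 25.1 j7 -0.21
```

Call:
send_rows(
  rows="0 0 -.3 0 0 0 8;0 0 -.3 0 0 0 8;0 0 -.3 0 0 0 8;0 0 -.3 0 0 0 8;0 0 -.2 0 0 0 8;0 0 -.2 0 0 0 8",
)

```text
t: 8.45
position: [0.5826, 0.1067, 0.0896]
tcp_rot: [[-0.562, 0.827, -0.001], [0.827, 0.562, -0.001], [-0.0, -0.001, -1.0]]
wrist_force: [-0.7, -1.7, 5.7]
gripper_width: 0.128
finger_force: 25.0
```

```bash
python3 -c "
from t import *
st()"
```

```text
t 8.45 [0.5826 0.1067 0.0896] yaw 2.1674 tilt [-0.0009 -0.0007] F [-0.68 -1.71  5.66] M [-0.51  -0.065 -0.265] w 11.7 ff 25.0 j7 -0.07
```

Call:
send_rows(
  rows="0 0 -.2 0 0 0 8;0 0 -.2 0 0 0 8;0 0 -.2 0 0 0 8;0 0 -.15 0 0 0 8;0 0 -.15 0 0 0 8;0 0 0 0 0 0 8",
)

```text
t: 9.2
position: [0.5826, 0.1066, 0.0896]
tcp_rot: [[-0.637, 0.771, -0.001], [0.771, 0.637, -0.001], [0.0, -0.001, -1.0]]
wrist_force: [-0.4, -2.0, 6.1]
gripper_width: 0.127
finger_force: 25.0
```

```bash
python3 -c "
from t import *
st()"
```

```text
t 9.2 [0.5826 0.1066 0.0896] yaw 2.261 tilt [-0.001  -0.0007] F [-0.36 -1.96  6.05] M [-0.436 -0.019 -0.306] w 11.6 ff 25.0 j7 0.01
```

Call:
send_rows(
  rows="0 0 -.12 0 0 0 8;0 0 -.13 0 0 0 8;0 0 0 0 0 0 8",
)

```text
t: 9.57
position: [0.5826, 0.1066, 0.0896]
tcp_rot: [[-0.657, 0.754, -0.001], [0.754, 0.657, -0.001], [0.0, -0.001, -1.0]]
wrist_force: [-0.0, -2.9, 5.5]
gripper_width: 0.128
finger_force: 25.0
```

```bash
cat > s.py <<'E'
from t import *
s=manip.sense();A=s["tcp_rot"];print("t",s["t"],"yaw",np.arctan2(A[1,0],A[0,0]).round(4),"Mz",s["ft_torque"][2].round(3),"F",s["wrist_force"].round(1),"e7",s["joint_efforts"][6].round(3))
E
python3 s.py
```

```text
t 9.575 yaw 2.2873 Mz -0.323 F [-0.  -2.9  5.5] e7 0.33
```

Call:
send_rows(
  rows="0 0 -.12 0 0 0 8;0 0 -.13 0 0 0 8;0 0 0 0 0 0 8",
)

```text
t: 9.95
position: [0.5826, 0.1066, 0.0896]
tcp_rot: [[-0.676, 0.737, -0.001], [0.737, 0.676, -0.001], [0.0, -0.001, -1.0]]
wrist_force: [-1.1, -2.2, 5.0]
gripper_width: 0.128
finger_force: 25.0
```

```bash
python3 s.py
```

```text
t 9.95 yaw 2.3135 Mz -0.238 F [-1.1 -2.2  5. ] e7 0.292
```

Call:
send_rows(
  rows="0 0 -.12 0 0 0 8;0 0 -.13 0 0 0 8;0 0 0 0 0 0 8",
)

```text
t: 10.32
position: [0.5826, 0.1066, 0.0896]
tcp_rot: [[-0.695, 0.719, -0.001], [0.719, 0.695, -0.001], [0.0, -0.001, -1.0]]
wrist_force: [-1.0, -2.1, 5.9]
gripper_width: 0.129
finger_force: 25.0
```

```bash
python3 s.py
```

```text
t 10.325 yaw 2.3398 Mz -0.223 F [-1.  -2.1  5.9] e7 0.288
```

Call:
send_rows(
  rows="0 0 -.15 0 0 0 8;0 0 -.15 0 0 0 8;0 0 0 0 0 0 8",
)

```text
t: 10.7
position: [0.5825, 0.1066, 0.0896]
tcp_rot: [[-0.718, 0.696, -0.001], [0.696, 0.718, -0.001], [0.0, -0.002, -1.0]]
wrist_force: [-1.1, -1.7, 7.0]
gripper_width: 0.132
finger_force: 25.0
```

```bash
python3 s.py
```

```text
t 10.7 yaw 2.3712 Mz -0.256 F [-1.1 -1.7  7. ] e7 0.265
```

Call:
send_rows(
  rows="0 0 -.15 0 0 0 8;0 0 -.15 0 0 0 8;0 0 0 0 0 0 8",
)

```text
t: 11.08
position: [0.5826, 0.1066, 0.0896]
tcp_rot: [[-0.739, 0.674, -0.001], [0.674, 0.739, -0.001], [0.0, -0.001, -1.0]]
wrist_force: [-0.1, -2.2, 5.6]
gripper_width: 0.127
finger_force: 25.0
```

```bash
python3 s.py
```

```text
t 11.075 yaw 2.4026 Mz -0.281 F [-0.1 -2.2  5.6] e7 0.273
```

Call:
send_rows(
  rows="0 0 -.15 0 0 0 8;0 0 -.15 0 0 0 8;0 0 0 0 0 0 8",
)

```text
t: 11.45
position: [0.5825, 0.1066, 0.0896]
tcp_rot: [[-0.76, 0.65, -0.001], [0.65, 0.76, -0.001], [0.0, -0.002, -1.0]]
wrist_force: [-1.3, -1.6, 5.8]
gripper_width: 0.126
finger_force: 25.0
```

```bash
python3 s.py
```

```text
t 11.45 yaw 2.4341 Mz -0.216 F [-1.3 -1.6  5.8] e7 0.256
```

Call:
send_rows(
  rows="0 0 -.15 0 0 0 8;0 0 -.15 0 0 0 8;0 0 0 0 0 0 8",
)

```text
t: 11.82
position: [0.5825, 0.1065, 0.0896]
tcp_rot: [[-0.78, 0.626, -0.001], [0.626, 0.78, -0.001], [0.0, -0.002, -1.0]]
wrist_force: [-1.3, -2.0, 6.9]
gripper_width: 0.131
finger_force: 25.0
```

```bash
python3 s.py
```

```text
t 11.825 yaw 2.4656 Mz -0.21 F [-1.3 -2.   6.9] e7 0.234
```

Call:
send_rows(
  rows="0 0 -.15 0 0 0 8;0 0 -.15 0 0 0 8;0 0 0 0 0 0 8",
)

```text
t: 12.2
position: [0.5825, 0.1065, 0.0896]
tcp_rot: [[-0.8, 0.601, -0.001], [0.601, 0.8, -0.001], [0.0, -0.002, -1.0]]
wrist_force: [-0.6, -3.2, 6.5]
gripper_width: 0.131
finger_force: 25.0
```

```bash
python3 s.py
```

```text
t 12.2 yaw 2.4973 Mz -0.171 F [-0.6 -3.2  6.5] e7 0.167
```

Call:
send_rows(
  rows="0 0 -.15 0 0 0 8;0 0 -.15 0 0 0 8;0 0 0 0 0 0 8",
)

```text
t: 12.58
position: [0.5825, 0.1065, 0.0896]
tcp_rot: [[-0.818, 0.575, -0.001], [0.575, 0.818, -0.001], [0.0, -0.002, -1.0]]
wrist_force: [-0.3, -2.5, 5.8]
gripper_width: 0.132
finger_force: 25.0
```

```bash
python3 s.py
```

```text
t 12.575 yaw 2.5287 Mz -0.122 F [-0.3 -2.5  5.8] e7 0.125
```

Call:
send_rows(
  rows="0 0 -.15 0 0 0 8;0 0 -.15 0 0 0 8;0 0 0 0 0 0 8",
)

```text
t: 12.95
position: [0.5825, 0.1065, 0.0896]
tcp_rot: [[-0.836, 0.549, -0.001], [0.549, 0.836, -0.001], [0.0, -0.002, -1.0]]
wrist_force: [-0.3, -1.6, 7.2]
gripper_width: 0.129
finger_force: 25.0
```

```bash
python3 s.py
```

```text
t 12.95 yaw 2.5598 Mz -0.172 F [-0.3 -1.6  7.2] e7 0.225
```

Call:
send_rows(
  rows="0 0 -.1 0 0 0 8;0 0 -.1 0 0 0 8;0 0 0 0 0 0 8",
)

```text
t: 13.32
position: [0.5825, 0.1065, 0.0896]
tcp_rot: [[-0.847, 0.532, -0.001], [0.532, 0.847, -0.001], [0.001, -0.002, -1.0]]
wrist_force: [-0.4, -2.5, 5.6]
gripper_width: 0.129
finger_force: 25.0
```

```bash
python3 s.py
```

```text
t 13.325 yaw 2.5807 Mz -0.22 F [-0.4 -2.5  5.6] e7 0.248
```

Call:
send_rows(
  rows="0 0 -.12 0 0 0 8;0 0 -.13 0 0 0 8;0 0 0 0 0 0 8",
)

```text
t: 13.7
position: [0.5825, 0.1065, 0.0897]
tcp_rot: [[-0.86, 0.51, -0.001], [0.51, 0.86, -0.001], [0.001, -0.002, -1.0]]
wrist_force: [-1.1, -3.1, 7.1]
gripper_width: 0.132
finger_force: 25.0
```

```bash
python3 s.py
```

```text
t 13.7 yaw 2.6069 Mz -0.266 F [-1.1 -3.1  7.1] e7 0.246
```

Call:
send_rows(
  rows="0 0 -.12 0 0 0 8;0 0 -.13 0 0 0 8;0 0 0 0 0 0 8",
)

```text
t: 14.08
position: [0.5825, 0.1064, 0.0896]
tcp_rot: [[-0.873, 0.487, -0.001], [0.487, 0.873, -0.001], [0.001, -0.002, -1.0]]
wrist_force: [-1.5, -2.8, 6.9]
gripper_width: 0.13
finger_force: 25.0
```

```bash
python3 s.py
```

```text
t 14.075 yaw 2.633 Mz -0.195 F [-1.5 -2.8  6.9] e7 0.246
```

Call:
send_rows(
  rows="0 0 -.15 0 0 0 8;0 0 -.15 0 0 0 8;0 0 0 0 0 0 8",
)

```text
t: 14.45
position: [0.5824, 0.1064, 0.0896]
tcp_rot: [[-0.888, 0.46, -0.001], [0.46, 0.888, -0.001], [0.001, -0.002, -1.0]]
wrist_force: [-0.1, -1.5, 6.3]
gripper_width: 0.129
finger_force: 25.0
```

```bash
python3 s.py
```

```text
t 14.45 yaw 2.6641 Mz -0.324 F [-0.1 -1.5  6.3] e7 0.353
```

Call:
send_rows(
  rows="0 0 -.1 0 0 0 8;0 0 0 0 0 0 8;0 0 0 0 0 0 8",
)

```text
t: 14.82
position: [0.5824, 0.1064, 0.0896]
tcp_rot: [[-0.893, 0.45, -0.001], [0.45, 0.893, -0.001], [0.001, -0.002, -1.0]]
wrist_force: [-0.8, -1.6, 6.3]
gripper_width: 0.127
finger_force: 25.1
```

```bash
python3 s.py
```

```text
t 14.825 yaw 2.6743 Mz -0.373 F [-0.8 -1.6  6.3] e7 0.358
```

Call:
send_rows(
  rows="0 0 -.1 0 0 0 8;0 0 0 0 0 0 8;0 0 0 0 0 0 8",
)

```text
t: 15.2
position: [0.5825, 0.1064, 0.0896]
tcp_rot: [[-0.897, 0.441, -0.001], [0.441, 0.897, -0.001], [0.001, -0.002, -1.0]]
wrist_force: [-1.0, -2.8, 6.6]
gripper_width: 0.128
finger_force: 25.1
```

```bash
python3 s.py
```

```text
t 15.2 yaw 2.6848 Mz -0.478 F [-1.  -2.8  6.6] e7 0.389
```

Call:
send_rows(
  rows="0 0 -.06 0 0 0 8;0 0 0 0 0 0 8",
)

```text
t: 15.45
position: [0.5824, 0.1065, 0.0896]
tcp_rot: [[-0.9, 0.435, -0.001], [0.435, 0.9, -0.001], [0.001, -0.002, -1.0]]
wrist_force: [-0.7, -2.8, 6.5]
gripper_width: 0.127
finger_force: 25.1
```

```bash
python3 s.py; python3 s.py
```

```text
t 15.45 yaw 2.691 Mz -0.42 F [-0.7 -2.8  6.5] e7 0.423
t 15.45 yaw 2.691 Mz -0.42 F [-0.7 -2.8  6.5] e7 0.423
```

Call:
send_rows(
  rows="0 0 -.06 0 0 0 8;0 0 0 0 0 0 8",
)

```text
t: 15.7
position: [0.5824, 0.1064, 0.0897]
tcp_rot: [[-0.903, 0.43, -0.001], [0.43, 0.903, -0.001], [0.001, -0.002, -1.0]]
wrist_force: [-1.1, -1.7, 5.7]
gripper_width: 0.128
finger_force: 25.2
```

```bash
python3 s.py
```

```text
t 15.7 yaw 2.6972 Mz -0.399 F [-1.1 -1.7  5.7] e7 0.439
```

Call:
send_rows(
  rows="0 0 -.06 0 0 0 8;0 0 0 0 0 0 8",
)

```text
t: 15.95
position: [0.5824, 0.1064, 0.0896]
tcp_rot: [[-0.906, 0.424, -0.001], [0.424, 0.906, -0.001], [0.001, -0.002, -1.0]]
wrist_force: [-0.5, -1.6, 6.8]
gripper_width: 0.129
finger_force: 25.2
```

```bash
python3 s.py
```

```text
t 15.95 yaw 2.7034 Mz -0.467 F [-0.5 -1.6  6.8] e7 0.456
```

Torque is holding above 0.45 (past the free-drag range): the right dial is caught at about 3.86. I let go, rise and go to the left dial.

Call:
send_rows(
  rows="0 0 0 0 0 0 25;0 0 0 0 0 0 40;0 0 0 0 0 0 40;0 0 0 0 0 -.3 40;0 0 0 0 0 -.5 40;0 0 0 0 0 -.4 40;0 0 -1 0 0 0 40;0 0 -1 0 0 0 40",
)

```text
t: 16.95
position: [0.5835, 0.1071, 0.1634]
tcp_rot: [[-0.975, 0.224, 0.002], [0.224, 0.975, -0.0], [-0.002, 0.0, -1.0]]
wrist_force: [-0.8, -0.6, 0.4]
gripper_width: 0.436
finger_force: 0.0
```

```bash
python3 -c "
from t import *
st();go(*PT['L'],.0895,2.916)"
```

```text
t 16.95 [0.5835 0.1071 0.1634] yaw 2.916 tilt [ 0.0021 -0.0001] F [-0.77 -0.62  0.36] M [ 0.048 -0.11  -0.009] w 40.1 ff 0.0 j7 0.64
turn [0.   0.02 0.  ] shift [1.18 2.11 1.23] shift in target frame [1.18 2.11 1.23]
```

Call:
send_rows(
  rows="0 0 0 .3 .53 0 40;0 0 0 .3 .53 0 40;0 0 0 .3 .53 0 40;0 0 0 .28 .52 0 40;0 0 0 0 0 0 40",
)

```text
t: 17.58
position: [0.5415, 0.25, 0.1632]
tcp_rot: [[-0.975, 0.222, 0.001], [0.222, 0.975, 0.002], [-0.001, 0.002, -1.0]]
wrist_force: [0.2, -0.7, -0.3]
gripper_width: 0.432
finger_force: 0.0
```

Call:
send_rows(
  rows="0 0 0 0 0 .4 40;0 0 0 0 0 .4 40;0 0 0 0 0 .2 40;0 0 0 0 0 .2 40;0 0 0 0 0 0 40;0 0 0 0 0 0 40",
)

```text
t: 18.32
position: [0.5432, 0.2465, 0.09]
tcp_rot: [[-0.974, 0.227, 0.001], [0.227, 0.974, 0.0], [-0.0, 0.001, -1.0]]
wrist_force: [0.2, 1.0, 0.4]
gripper_width: 0.432
finger_force: 0.0
```

```bash
python3 -c "
from t import *
st();go(*PT['L'],.0895,2.916)"
```

```text
t 18.325 [0.5432 0.2465 0.09  ] yaw 2.9124 tilt [0.0006 0.0004] F [0.25 0.97 0.44] M [ 0.052 -0.082 -0.009] w 39.7 ff 0.0 j7 0.32
turn [ 0.01  0.   -0.03] shift [ 0.   -0.    0.01] shift in target frame [ 0.   -0.    0.01]
```

Call:
send_rows(
  rows="0 0 0 0 0 0 30;0 0 0 0 0 0 20;0 0 0 0 0 0 14;0 0 0 0 0 0 8;0 0 0 0 0 0 8;0 0 0 0 0 0 8",
)

```text
t: 19.08
position: [0.5431, 0.2466, 0.0899]
tcp_rot: [[-0.974, 0.227, 0.001], [0.227, 0.974, 0.001], [-0.0, 0.001, -1.0]]
wrist_force: [0.1, 2.3, 1.4]
gripper_width: 0.145
finger_force: 23.5
```

```bash
python3 -c "
from t import *
st()"; python3 s.py
```

```text
t 19.075 [0.5431 0.2466 0.0899] yaw 2.9122 tilt [0.0006 0.0007] F [0.08 2.28 1.42] M [ 0.411 -0.27  -0.216] w 13.4 ff 23.5 j7 0.32
t 19.075 yaw 2.9122 Mz -0.216 F [0.1 2.3 1.4] e7 0.294
```

Call:
send_rows(
  rows="0 0 .2 0 0 0 8;0 0 .3 0 0 0 8;0 0 .3 0 0 0 8;0 0 .3 0 0 0 8;0 0 .3 0 0 0 8;0 0 .4 0 0 0 8;0 0 .4 0 0 0 8;0 0 .4 0 0 0 8",
)

```text
t: 20.08
position: [0.5429, 0.2468, 0.0898]
tcp_rot: [[-0.876, 0.482, 0.0], [0.482, 0.876, 0.001], [-0.0, 0.001, -1.0]]
wrist_force: [-0.2, 3.0, 5.2]
gripper_width: 0.127
finger_force: 25.1
```

```bash
python3 s.py; python3 -c "
from t import *
st()"
```

```text
t 20.075 yaw 2.6382 Mz 0.332 F [-0.2  3.   5.2] e7 -0.033
t 20.075 [0.5429 0.2468 0.0898] yaw 2.6382 tilt [0.0004 0.0006] F [-0.24  2.98  5.24] M [0.875 0.023 0.332] w 11.6 ff 25.1 j7 0.09
```

Call:
send_rows(
  rows="0 0 .4 0 0 0 8;0 0 .4 0 0 0 8;0 0 .4 0 0 0 8;0 0 .4 0 0 0 8;0 0 .4 0 0 0 8;0 0 .4 0 0 0 8;0 0 .4 0 0 0 8;0 0 .3 0 0 0 8",
)

```text
t: 21.08
position: [0.543, 0.2469, 0.0898]
tcp_rot: [[-0.676, 0.736, 0.001], [0.736, 0.676, 0.001], [0.0, 0.001, -1.0]]
wrist_force: [-1.3, 4.6, 4.8]
gripper_width: 0.129
finger_force: 25.1
```

```bash
python3 s.py; python3 -c "
from t import *
st()"
```

```text
t 21.075 yaw 2.3137 Mz 0.319 F [-1.3  4.6  4.8] e7 -0.151
t 21.075 [0.543  0.2469 0.0898] yaw 2.3137 tilt [0.0006 0.0009] F [-1.28  4.55  4.82] M [1.254 0.083 0.319] w 11.8 ff 25.1 j7 -0.19
```

Call:
send_rows(
  rows="0 0 .3 .008 .007 0 8;0 0 .3 0 0 0 8;0 0 .3 0 0 0 8;0 0 .3 0 0 0 8;0 0 .3 0 0 0 8;0 0 .3 0 0 0 8;0 0 .3 0 0 0 8;0 0 0 0 0 0 8",
)

```text
t: 22.08
position: [0.543, 0.247, 0.0898]
tcp_rot: [[-0.5, 0.866, 0.0], [0.866, 0.5, 0.0], [-0.0, 0.0, -1.0]]
wrist_force: [-0.4, 3.4, 6.1]
gripper_width: 0.128
finger_force: 25.0
```

```bash
python3 s.py
```

```text
t 22.075 yaw 2.0941 Mz 0.259 F [-0.4  3.4  6.1] e7 -0.274
```

Call:
send_rows(
  rows="0 0 .12 0 0 0 8;0 0 .13 0 0 0 8;0 0 0 0 0 0 8",
)

```text
t: 22.45
position: [0.5431, 0.247, 0.0898]
tcp_rot: [[-0.477, 0.879, 0.0], [0.879, 0.477, 0.0], [-0.0, 0.0, -1.0]]
wrist_force: [-0.1, 3.8, 5.3]
gripper_width: 0.128
finger_force: 25.0
```

```bash
python3 s.py
```

```text
t 22.45 yaw 2.068 Mz 0.296 F [-0.1  3.8  5.3] e7 -0.277
```

Call:
send_rows(
  rows="0 0 .15 0 0 0 8;0 0 .15 0 0 0 8;0 0 0 0 0 0 8",
)

```text
t: 22.82
position: [0.5431, 0.247, 0.0898]
tcp_rot: [[-0.449, 0.893, 0.0], [0.893, 0.449, 0.0], [0.0, 0.001, -1.0]]
wrist_force: [-0.2, 3.2, 5.2]
gripper_width: 0.124
finger_force: 25.0
```

```bash
python3 s.py
```

```text
t 22.825 yaw 2.0365 Mz 0.218 F [-0.2  3.2  5.2] e7 -0.266
```

Call:
send_rows(
  rows="0 0 .15 0 0 0 8;0 0 .15 0 0 0 8;0 0 0 0 0 0 8",
)

```text
t: 23.2
position: [0.5431, 0.247, 0.0898]
tcp_rot: [[-0.421, 0.907, 0.0], [0.907, 0.421, 0.0], [0.0, 0.001, -1.0]]
wrist_force: [-0.1, 4.1, 5.4]
gripper_width: 0.129
finger_force: 25.0
```

```bash
python3 s.py
```

```text
t 23.2 yaw 2.0051 Mz 0.228 F [-0.1  4.1  5.4] e7 -0.246
```

Call:
send_rows(
  rows="0 0 .15 0 0 0 8;0 0 .15 0 0 0 8;0 0 0 0 0 0 8",
)

```text
t: 23.58
position: [0.5431, 0.247, 0.0898]
tcp_rot: [[-0.392, 0.92, 0.0], [0.92, 0.392, 0.0], [0.0, 0.001, -1.0]]
wrist_force: [0.3, 3.9, 5.1]
gripper_width: 0.131
finger_force: 25.0
```

```bash
python3 s.py
```

```text
t 23.575 yaw 1.9737 Mz 0.206 F [0.3 3.9 5.1] e7 -0.255
```

Call:
send_rows(
  rows="0 0 .15 0 0 0 8;0 0 .15 0 0 0 8;0 0 0 0 0 0 8",
)

```text
t: 23.95
position: [0.5432, 0.247, 0.0898]
tcp_rot: [[-0.363, 0.932, 0.001], [0.932, 0.363, 0.0], [0.0, 0.001, -1.0]]
wrist_force: [-1.6, 4.4, 5.4]
gripper_width: 0.131
finger_force: 25.0
```

```bash
python3 s.py
```

```text
t 23.95 yaw 1.9422 Mz 0.242 F [-1.6  4.4  5.4] e7 -0.252
```

Call:
send_rows(
  rows="0 0 .15 0 0 0 8;0 0 .15 0 0 0 8;0 0 0 0 0 0 8",
)

```text
t: 24.32
position: [0.5431, 0.2471, 0.0898]
tcp_rot: [[-0.333, 0.943, 0.001], [0.943, 0.333, 0.0], [0.0, 0.001, -1.0]]
wrist_force: [-0.9, 4.9, 5.4]
gripper_width: 0.13
finger_force: 25.0
```

```bash
python3 s.py
```

```text
t 24.325 yaw 1.9107 Mz 0.121 F [-0.9  4.9  5.4] e7 -0.222
```

Call:
send_rows(
  rows="0 0 .15 0 0 0 8;0 0 .15 0 0 0 8;0 0 0 0 0 0 8",
)

```text
t: 24.7
position: [0.5432, 0.247, 0.0898]
tcp_rot: [[-0.304, 0.953, 0.0], [0.953, 0.304, 0.0], [0.0, 0.001, -1.0]]
wrist_force: [-0.4, 4.1, 4.8]
gripper_width: 0.13
finger_force: 25.0
```

```bash
python3 s.py
```

```text
t 24.7 yaw 1.8792 Mz 0.138 F [-0.4  4.1  4.8] e7 -0.171
```

Call:
send_rows(
  rows="0 0 .15 0 0 0 8;0 0 .15 0 0 0 8;0 0 0 0 0 0 8",
)

```text
t: 25.08
position: [0.5432, 0.247, 0.0898]
tcp_rot: [[-0.274, 0.962, 0.0], [0.962, 0.274, 0.0], [0.0, 0.001, -1.0]]
wrist_force: [-0.5, 4.2, 5.9]
gripper_width: 0.127
finger_force: 25.0
```

```bash
python3 s.py
```

```text
t 25.075 yaw 1.8481 Mz 0.128 F [-0.5  4.2  5.9] e7 -0.131
```

Call:
send_rows(
  rows="0 0 .15 0 0 0 8;0 0 .15 0 0 0 8;0 0 0 0 0 0 8",
)

```text
t: 25.45
position: [0.5432, 0.247, 0.0898]
tcp_rot: [[-0.244, 0.97, 0.001], [0.97, 0.244, 0.0], [0.0, 0.001, -1.0]]
wrist_force: [-0.6, 4.7, 5.8]
gripper_width: 0.131
finger_force: 25.0
```

```bash
python3 s.py
```

```text
t 25.45 yaw 1.8171 Mz 0.161 F [-0.6  4.7  5.8] e7 -0.224
```

Call:
send_rows(
  rows="0 0 .15 0 0 0 8;0 0 .15 0 0 0 8;0 0 0 0 0 0 8",
)

```text
t: 25.82
position: [0.5432, 0.247, 0.0898]
tcp_rot: [[-0.214, 0.977, 0.001], [0.977, 0.214, 0.0], [0.0, 0.001, -1.0]]
wrist_force: [-0.4, 4.6, 5.4]
gripper_width: 0.127
finger_force: 25.0
```

```bash
python3 s.py
```

```text
t 25.825 yaw 1.786 Mz 0.229 F [-0.4  4.6  5.4] e7 -0.232
```

Call:
send_rows(
  rows="0 0 .15 0 0 0 8;0 0 .15 0 0 0 8;0 0 0 0 0 0 8",
)

```text
t: 26.2
position: [0.5432, 0.247, 0.0898]
tcp_rot: [[-0.183, 0.983, 0.001], [0.983, 0.183, 0.0], [0.0, 0.001, -1.0]]
wrist_force: [0.2, 4.7, 4.6]
gripper_width: 0.13
finger_force: 25.0
```

```bash
python3 s.py
```

```text
t 26.2 yaw 1.7548 Mz 0.185 F [0.2 4.7 4.6] e7 -0.232
```

Call:
send_rows(
  rows="0 0 .15 0 0 0 8;0 0 .15 0 0 0 8;0 0 0 0 0 0 8",
)

```text
t: 26.58
position: [0.5432, 0.2471, 0.0898]
tcp_rot: [[-0.152, 0.988, 0.001], [0.988, 0.152, 0.0], [0.0, 0.001, -1.0]]
wrist_force: [-0.1, 4.5, 5.7]
gripper_width: 0.128
finger_force: 25.0
```

```bash
python3 s.py
```

```text
t 26.575 yaw 1.7237 Mz 0.27 F [-0.1  4.5  5.7] e7 -0.301
```

Call:
send_rows(
  rows="0 0 .1 0 0 0 8;0 0 .1 0 0 0 8;0 0 0 0 0 0 8",
)

```text
t: 26.95
position: [0.5433, 0.247, 0.0898]
tcp_rot: [[-0.132, 0.991, 0.001], [0.991, 0.132, 0.0], [0.0, 0.001, -1.0]]
wrist_force: [-0.1, 4.3, 5.0]
gripper_width: 0.127
finger_force: 25.1
```

```bash
python3 s.py
```

```text
t 26.95 yaw 1.7031 Mz 0.33 F [-0.1  4.3  5. ] e7 -0.384
```

Torque is rising at about 4 N m/rad, so this is the catch; small steps from here.

Call:
send_rows(
  rows="0 0 .07 0 0 0 8;0 0 .06 0 0 0 8;0 0 0 0 0 0 8",
)

```text
t: 27.32
position: [0.5432, 0.247, 0.0898]
tcp_rot: [[-0.119, 0.993, 0.001], [0.993, 0.119, 0.0], [0.0, 0.001, -1.0]]
wrist_force: [0.2, 3.6, 4.5]
gripper_width: 0.13
finger_force: 25.1
```

```bash
python3 s.py
```

```text
t 27.325 yaw 1.6898 Mz 0.407 F [0.2 3.6 4.5] e7 -0.433
```

Call:
send_rows(
  rows="0 0 .06 0 0 0 8;0 0 0 0 0 0 8",
)

```text
t: 27.58
position: [0.5432, 0.2471, 0.0898]
tcp_rot: [[-0.113, 0.994, 0.001], [0.994, 0.113, 0.0], [0.0, 0.001, -1.0]]
wrist_force: [0.3, 3.9, 5.7]
gripper_width: 0.124
finger_force: 25.2
```

```bash
python3 s.py
```

```text
t 27.575 yaw 1.6835 Mz 0.43 F [0.3 3.9 5.7] e7 -0.455
```

Left dial caught at about 1.73. Release and go to the bolt, closing along box x.

Call:
send_rows(
  rows="0 0 0 0 0 0 25;0 0 0 0 0 0 40;0 0 0 0 0 0 40;0 0 0 0 0 -.3 40;0 0 0 0 0 -.5 40;0 0 0 0 0 -.4 40;0 0 -.8 0 0 0 40;0 0 -.75 0 0 0 40",
)

```text
t: 28.58
position: [0.5433, 0.2469, 0.1634]
tcp_rot: [[-0.273, 0.962, 0.002], [0.962, 0.273, 0.0], [-0.0, 0.002, -1.0]]
wrist_force: [0.5, -0.7, -0.8]
gripper_width: 0.434
finger_force: 0.0
```

```bash
python3 -c "
from t import *
st();go(*PT['B'],.086,1.846)"
```

```text
t 28.575 [0.5433 0.2469 0.1634] yaw 1.8477 tilt [0.0019 0.0002] F [ 0.51 -0.67 -0.77] M [ 0.    -0.008 -0.041] w 39.9 ff 0.0 j7 -0.53
turn [0.02 0.   0.02] shift [-1.22 -0.51  1.29] shift in target frame [-1.22 -0.51  1.29]
```

Call:
send_rows(
  rows="0 0 0 -.41 -.17 0 40;0 0 0 -.41 -.17 0 40;0 0 0 -.4 -.17 0 40;0 0 0 0 0 0 40;0 0 0 0 0 0 40",
)

```text
t: 29.2
position: [0.5336, 0.1692, 0.1625]
tcp_rot: [[-0.271, 0.962, 0.001], [0.962, 0.271, 0.001], [0.001, 0.001, -1.0]]
wrist_force: [0.4, 1.2, 0.9]
gripper_width: 0.435
finger_force: 0.0
```

```bash
python3 -c "
from t import *
st();go(*PT['B'],.086,1.846)
cv2.imwrite('pics/e.png',np.hstack([cv2.resize(imaging.snapshot('top')[150:260,220:350],(390,330)),cv2.resize(imaging.snapshot('side')[130:280,230:380],(400,400))[:330]]))"
```

```text
t 29.2 [0.5336 0.1692 0.1625] yaw 1.8457 tilt [0.0013 0.0009] F [0.37 1.24 0.88] M [-0.009 -0.152  0.016] w 40.0 ff 0.0 j7 -0.41
turn [ 0.01 -0.01 -0.  ] shift [-0.02 -0.    1.27] shift in target frame [-0.02 -0.    1.27]
```

View pics/e.png

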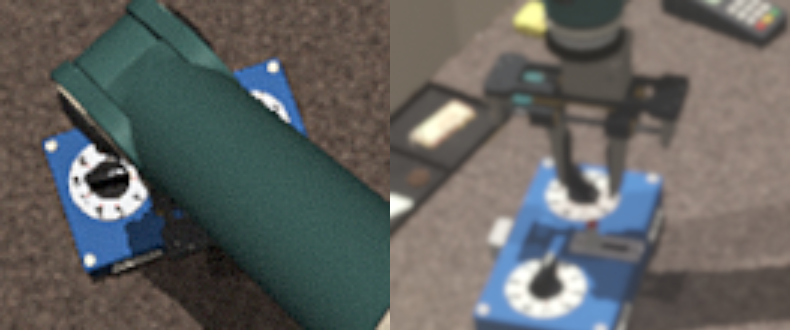

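The gripper is centred above the bolt with the fingers clear of both dials, so I descend and grip lightly.

Call:
send_rows(
  rows="0 0 0 -.02 0 .4 40;0 0 0 0 0 .4 40;0 0 0 0 0 .25 40;0 0 0 0 0 .2 40;0 0 0 0 0 0 40;0 0 0 0 0 0 40",
  force=15,
)

```text
t: 30.05
position: [0.534, 0.1673, 0.0871]
tcp_rot: [[-0.271, 0.963, 0.001], [0.963, 0.271, 0.0], [0.0, 0.001, -1.0]]
wrist_force: [-0.3, 0.2, 0.3]
gripper_width: 0.435
finger_force: 0.0
```

Call:
send_rows(
  rows="0 0 0 0 0 0 30;0 0 0 0 0 0 22;0 0 0 0 0 0 16;0 0 0 0 0 0 10;0 0 0 0 0 0 10;0 0 0 0 0 0 10",
)

```text
t: 30.8
position: [0.534, 0.167, 0.0868]
tcp_rot: [[-0.271, 0.963, 0.001], [0.963, 0.271, 0.0], [-0.0, 0.001, -1.0]]
wrist_force: [1.0, 0.1, 1.4]
gripper_width: 0.148
finger_force: 15.0
```

```bash
python3 -c "
from t import *
st()"
```

```text
t 30.8 [0.534  0.167  0.0868] yaw 1.8451 tilt [0.0008 0.0002] F [1.   0.09 1.37] M [-0.064 -0.429 -0.021] w 13.6 ff 15.0 j7 -0.47
```

Draw slowly, 4 mm first, to see whether it passes the 1.5 mm stop.

Call:
send_rows(
  rows="0 0 0 0 -.02 0 10;0 0 0 0 -.02 0 10;0 0 0 0 -.03 0 10;0 0 0 0 0 0 10",
)

```text
t: 31.3
position: [0.5295, 0.1658, 0.0868]
tcp_rot: [[-0.271, 0.963, 0.0], [0.963, 0.271, -0.0], [-0.0, 0.0, -1.0]]
wrist_force: [1.8, 0.0, 2.9]
gripper_width: 0.147
finger_force: 15.0
```

```bash
python3 -c "
from t import *
st()"
```

```text
t 31.3 [0.5295 0.1658 0.0868] yaw 1.8452 tilt [ 0.0002 -0.0002] F [1.84 0.   2.92] M [-0.139 -0.564 -0.021] w 13.5 ff 15.0 j7 -0.48
```

Moved 4.7 mm with under 2 N, so it is free. Now the rest.

Call:
send_rows(
  rows="0 0 0 0 -.06 0 10;0 0 0 0 -.06 0 10;0 0 0 0 -.06 0 10;0 0 0 0 -.06 0 10;0 0 0 0 -.06 0 10;0 0 0 0 -.06 0 10;0 0 0 0 -.04 0 10;0 0 0 0 0 0 10",
)

```text
t: 32.3
position: [0.506, 0.1592, 0.0867]
tcp_rot: [[-0.271, 0.963, -0.0], [0.963, 0.271, -0.0], [-0.0, -0.0, -1.0]]
wrist_force: [1.5, -0.8, 6.4]
gripper_width: 0.149
finger_force: 15.0
```

```bash
python3 -c "
from t import *
st()"
```

```text
t 32.3 [0.506  0.1592 0.0867] yaw 1.8452 tilt [-0.0004 -0.0005] F [ 1.49 -0.83  6.38] M [-0.2   -0.513 -0.004] w 13.7 ff 15.0 j7 -0.49
```

About 29.1 mm drawn. One tiny nudge, then let go and rise.

Call:
send_rows(
  rows="0 0 0 0 -.01 0 10;0 0 0 0 0 0 10;0 0 0 0 0 0 25;0 0 0 0 0 0 40;0 0 0 0 0 0 40;0 0 0 0 0 -.4 40;0 0 0 0 0 -.5 40;0 0 0 0 0 -.5 40",
)

```text
t: 33.3
position: [0.5052, 0.1591, 0.171]
tcp_rot: [[-0.271, 0.963, -0.001], [0.963, 0.271, -0.0], [0.0, -0.001, -1.0]]
wrist_force: [-0.8, 0.7, 0.5]
gripper_width: 0.436
finger_force: 0.0
```

Call:
send_rows(
  rows="0 0 0 -.6 -.6 -.4 40;0 0 0 -.6 -.6 -.4 40;0 0 0 -.7 -.6 0 40;0 0 0 -.7 -.3 0 40;0 0 0 -.7 0 0 40;0 0 0 -.7 0 0 40;0 0 0 0 0 0 40;0 0 0 0 0 0 40",
)

```text
t: 34.3
position: [0.4491, -0.1051, 0.2182]
tcp_rot: [[-0.272, 0.962, -0.001], [0.962, 0.272, 0.001], [0.001, -0.001, -1.0]]
wrist_force: [-0.4, 0.4, 0.1]
gripper_width: 0.433
finger_force: 0.0
```

```bash
python3 -c "
from t import *
st()
cv2.imwrite('pics/f.png',np.hstack([cv2.resize(imaging.snapshot('top')[160:250,225:345],(440,330)),cv2.resize(imaging.snapshot('side')[180:270,253:343],(330,330))]))"
```

```text
t 34.3 [ 0.4491 -0.1051  0.2182] yaw 1.8459 tilt [-0.001   0.0008] F [-0.43  0.35  0.13] M [-0.023 -0.006  0.006] w 39.8 ff 0.0 j7 0.27
```

View pics/f.png

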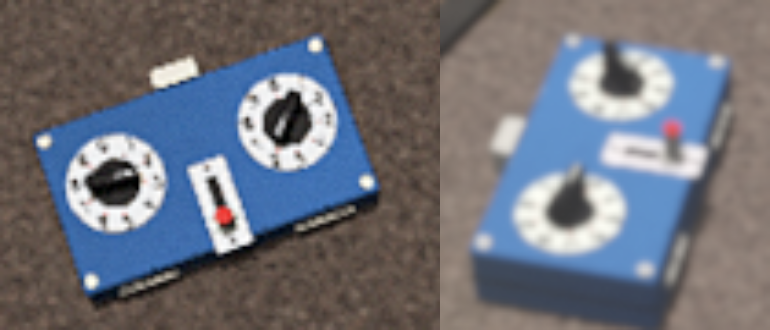

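The bolt's red cap (224,215) is at the front end of the slot. The dials stand at their catches and the robot is clear.

```bash
python3 -c "
from bench import manip
print(manip.job_done())"
```

```text
the job is handed in; nothing more can be done
None
```

The box should be unlocked and the job is handed in, though hand-in returned no verdict: both dials turned onto their catches (left about 1.73 rad, right about 3.86 rad), the bolt drawn about 29–30 mm and released, and the arm clear at 34 s.

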